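# Click the headphone amplifier's dial round to the green source

## Task

Switch the headphone amplifier on the desk over to the green source: with a fingertip, turn its big knurled dial by friction until it clicks in with its white pointer at the green dot, and let go of it. Then press the orange key beside the dial right down and let it come up again. Touch lightly, do not pull the dial up, grasp or lift nothing, and leave the other things on the desk where they are.

Things in the scene. Friction and masses are not known exactly. Their poses are not given: they have to be found in the camera images.
- amp: Headphone amplifier, a grey box fixed to the desk; its top face is 40 mm above the desk. Origin on the desk. Its x points from its front (jack sockets) to its back, y to the left seen from the front. It spans x -63..77 mm, y -115..99 mm; the dial's axis is at its (0, 25) mm, the key at (-15, -83) mm. Carries dial and key.
- dial (a joint): Dial angle, rad; 0 = pointer along the amplifier's x axis, where it starts; positive = counter-clockwise from above. Five detents, one at each dot: -1.2, -0.6, 0, 0.6, 1.2; stops at +-1.35. About 0.035 N m turns it out of a detent; past half way it snaps by itself to the next one.
- dial_top (a point): Centre of the dial's flat top face, on its vertical axis, 64.5 mm above the desk. The dial is an aluminium disc with knurled side and black rubber top, 90 mm across (too wide to grip) and 20 mm high; its side spans 44.5 to 64.5 mm above the desk. Any place on its top or side can be rubbed by a fingertip.
- dial_float (a joint): Height of the dial in its soft mount, m: 0 at rest, negative when pressed down (2 N per mm, down to a stop at -0.006), positive when pulled up (2 N per mm).
- pointer_aim (a point): Point on the line of the dial's white pointer (a white bar on the black top, from 18 to 42 mm out), 60 mm from the axis, above the circle of dots: it stands over the dot at which the pointer points. It turns with the dial.
- dot_green: The green dot, 15 mm across, flat on the amplifier's top, 60 mm from the dial's axis. It may lie at any of the four detents other than the middle one.
- key_top (a point): Centre of the top of the orange round key, 24 mm across, 61 mm above the desk when up, in a black round housing (40 mm across, top 52 mm above the desk), to the right of the dial seen from the front.
- key (a joint): How far the key is pressed down, m: 0 up, 0.005 right down (about 5 N); it springs back.
- power_adapter: white block-shaped power adapter, 67x66x28 mm, loose bystander; origin at the centre of its underside.
- eraser: eraser in a blue sleeve, 23x58x12 mm, loose bystander; origin at the centre of its underside.
- usb_stick: red USB stick, 18x54x8 mm, loose bystander; origin at the centre of its underside.
- notebook: small red notebook, 125x88x12 mm, loose bystander; origin at the centre of its underside.
- sticky_pad: pad of yellow notes, 76x76x17 mm, loose bystander; origin at the centre of its underside.
- card_case: blue-grey card case, 36x52x10 mm, loose bystander; origin at the centre of its underside.

How it is judged (in metres and radians):
On the way, in this order (a step that is already met when the one before it is completed fails the run):
1. the dial rests in the detent at the green dot, let go (horizontal distance between pointer_aim and dot_green below 0.007 m and velocity of joint dial between -0.1 and 0.1 rad/s and contact force between the fingers and amp below 0.2 N), for 0.2 s.
2. then the orange key is pressed down, the dial still at the green dot (horizontal distance between pointer_aim and dot_green below 0.007 m and velocity of joint dial between -0.1 and 0.1 rad/s and value of joint key above 0.0035 m), for 0.05 s.
At the end, for the whole second after the job is handed in: The dial's pointer stands at the green dot (its aim point within 7 mm, in plan, of the dot's centre), at rest; the key has been pressed at least 3.5 mm after that and is up again (within 1 mm); the dial sits at its rest height (within 1 mm) (horizontal distance between pointer_aim and dot_green below 0.007 m and velocity of joint dial between -0.1 and 0.1 rad/s and value of joint each of key, dial_float below 0.001 m and value of joint dial_float above -0.001 m); the robot touches nothing.
It fails at once if the dial is pulled up from its seat by more than 3 mm (value of joint dial_float above 0.003 m).
It fails at once if the fingers press on the amplifier, its dial or key with more than 30 N (contact force between the fingers and amp above 30 N).
It fails at once if the key is pressed (beyond 3.5 mm) while the dial is not at the green dot (value of joint key above 0.0035 m and horizontal distance between pointer_aim and dot_green above 0.01 m).
It fails at once if a loose bystander is moved more than 15 mm or lifted (distance of any of power_adapter, eraser, usb_stick, notebook, sticky_pad, card_case from where it was at the start of the episode above 0.015 m).
It also fails if it takes over 45 s, if anything falls off the work surface, if the arm or the gripper's body presses on something with over 40 N, if the wrist force passes 120 N, or if a joint passes its speed limit or range.

## Robot

A 6-joint arm with a two-finger parallel gripper is mounted at the origin on a cart in front of the work surface, level with it; the furniture and walls round the work are solid. World frame = base frame: x ahead of the robot, y to its left, z up, the work surface at z = 0. Lengths are in mm, angles in rad, forces in N, time in s.
With the tool pointing down it reaches from about 350 to 875 mm from the base axis. Payload 4.2 kg.
Tool frame: the origin (TCP) lies between the finger pads; the fingertips stand 17 mm ahead of it and the grasp point (between the pads) lies 2 mm behind it; z points along the fingers, y is the line along which they close (so a half turn about z gives the same grasp; the last joint's range is limited). The gripper opens to 85 mm and grips with 20 to 120 N. Pads are 22 mm wide; open, the fingers measure 114 mm over their backs; the gripper's body (76 mm by 85 mm) begins 54 mm behind the grasp point. The pads swing forward as they close: fully open they stand 13 mm farther back than shut.
Start: joints at [-0.872, 0.385, 0.008, 0, -1.194, -0.259], TCP at [266.111, -565.495, 248.312] pointing down, gripper open.
Joint ranges: [-3.14, 3.14], [-1.21, 2.06], [-1.07, 1.41], [-3.16, 2.05], [-2.99, -0.16], [-3.1, 3.1]. Speed limits (rad/s): [2.79, 2.79, 3.14, 3.14, 3.14, 3.14].

## Interface

Orientations are given as a unit quaternion [x, y, z, w].
In Python, from station import robot, imaging, spotter gives the robot as it stands. The module is installed in compiled form; this text tells all that it offers.
- The arm moves only by the shell command python3 -m pendant 'ROWS' [FORCE]. ROWS is JSON, a list of rows, each a list of 3 entries, a list of its own where there are three numbers: the closure, from 0 (fully open) to 1 (shut), then the shift along the tool's x, y, z in mm, then the turn about the tool's z in rad. A call has exactly 5 rows; each row shifts and turns the commanded pose from where the row before left it, along the tool's axes as they then stand; what a row does not reach is not made up. A row lasts 1/8 s, in which the tool goes at most 62.5 mm and 10.7 degrees, less where a joint would pass 70% of its speed; a pose out of reach is approached as far as the arm can. A call with a gripper value outside its range is refused whole. The fingers move at their own pace and stop on an object; FORCE is the grip in N (left out, the last holds). Time passes only in rows, so rows that do not move let the fingers close, or fill a call up. It gives the time, the measured TCP pose, the force, the opening and the grip force at its end, in the units of the state.
- robot.read_state(): the state, without advancing time (a new reading comes with each control period).
- imaging.read_camera(name): name is "side" or "top" or "wrist"; returns a dict with "img" (400x640x3 uint8, red, green, blue), "range_z" (400x640 float32, mm along the optical axis (not along the pixel's ray), 0 where there is no reading), "intrinsics" (3x3 intrinsics, pixels), "k1" (the pictures are not rectified: a ray, as slopes to the right and down, at radius r is drawn at 1 + k1 r^2 times it, then the intrinsics apply), "rvec" (rotation vector, rad) and "tvec" (3), from world to camera coordinates, as OpenCV has them. Camera axes: x right, y down, z forward; pixel columns grow to the right and rows downward; lengths in mm; the calibration is good to about 2 mm. A picture is of the moment at which its call begins.
- robot.close_job(): hands the job in; it is judged then, once.
Trained networks look in a picture, given as the dict that the camera call returned (one of the last four; its "shot" number tells which), for a name from the list of things; names that differ only in an ending like _2 or _b are one class to them, and where a whole thing is asked for, a point or a joint stands for the part that bears it (a point fixed in the world has none). Each returns a list of dicts, best first, with "confidence" (0 to 1); they miss things now and then, are a little off and sometimes report something else, mostly with a low value. They report only what shows in the picture. A call takes as long as a camera call.
- spotter.recognise(picture, name): "centre" ([row, column] as shares, 0 to 1, of the picture: columns of its width, rows of its height, amid what is visible of it).
- spotter.mark_of(picture, name): "centre" ([row, column] as shares, 0 to 1, of the picture: columns of its width, rows of its height: a listed point, or the origin of a listed thing).
The state is a dict: "time": time; "joints": joint angles; "qvel": joint speeds; "joint_torque": joint torques, N m; "tcp_pos": TCP position; "orientation": TCP orientation; "contact_force": force on the tool from outside, world axes, zero at the start; "ft_torque": the same for the moment, N m; "grip_width": finger opening in mm; "grip_force": force on a finger pad.
Only numpy, scipy, OpenCV 4.12 (cv2) and the standard library are available. Lean on these libraries where they do the work, as an engineer would, in place of code of your own. Each camera call takes 0.05 s, during which the arm holds its last target. There are 200 camera calls.

## Working session

There is one attempt and no reset: what is moved stays moved. The work goes in short steps, Python scripts to look and compute and a shell command to move; the robot and the scene stay as the last step left them, time stands still between calls to the robot, and variables do not carry over. Pictures are saved under pics/ and viewed, at most 10 in all, crops included, and the job is handed in when it is done.

```bash
mkdir -p pics; cat > h.py <<'E'
import numpy as np, cv2
from station import robot, imaging, spotter
def shot(name, save=None):
    p=imaging.read_camera(name)
    if save: cv2.imwrite(f'pics/{save}.png',p['img'][:,:,::-1])
    return p
def ray(p,u,v):
    K=np.array(p['intrinsics']); d=np.array([(u-K[0,2])/K[0,0],(v-K[1,2])/K[1,1]])
    s=d.copy()
    for _ in range(20): s=d/(1+p['k1']*(s@s))
    R=cv2.Rodrigues(np.array(p['rvec'],float))[0]; t=np.array(p['tvec'],float).ravel()
    return -R.T@t, R.T@np.array([s[0],s[1],1.])
def at_z(p,u,v,z):
    o,d=ray(p,u,v); return o+d*(z-o[2])/d[2]
def pix(c): return c[1]*640,c[0]*400
E
cat > a.py <<'E'
from h import *
for cam in('top','side'):
    p=shot(cam,cam+'0')
    for n,z in(('dial_top',64.5),('key_top',61),('dot_green',40),('amp',0),('pointer_aim',64.5)):
        for f in('mark_of','recognise'):
            for r in getattr(spotter,f)(p,n)[:2]:
                u,v=pix(r['centre']); print(cam,n,f,round(r['confidence'],2),(int(u),int(v)),at_z(p,u,v,z).round(1))
s=robot.read_state();print(s['time'],s['tcp_pos'],s['orientation'],s['contact_force'])
E
python3 a.py
```

```text
top dial_top mark_of 0.91 (323, 233) [476.4 -64.2  64.5]
top dial_top recognise 0.59 (322, 231) [481.2 -62.9  64.5]
top key_top mark_of 0.41 (363, 225) [ 499.7 -171.9   61. ]
top key_top mark_of 0.25 (391, 209) [ 543.  -245.5   61. ]
top dot_green mark_of 0.55 (338, 218) [ 518.  -106.7   40. ]
top amp mark_of 0.85 (331, 229) [488.  -87.5   0. ]
top amp mark_of 0.52 (457, 207) [ 555.5 -444.1    0. ]
top amp recognise 0.88 (334, 227) [493.2 -95.6   0. ]
top amp recognise 0.47 (455, 243) [ 453.2 -438.7    0. ]
top pointer_aim mark_of 0.65 (317, 209) [539.3 -48.6  64.5]
top pointer_aim recognise 0.62 (321, 232) [479.8 -60.6  64.5]
top pointer_aim recognise 0.54 (275, 249) [433.1  60.1  64.5]
side dial_top mark_of 0.98 (344, 201) [473.3 -68.4  64.5]
side dial_top recognise 0.77 (341, 206) [482.7 -35.7  64.5]
side amp mark_of 0.67 (339, 219) [483.3 -83.4   0. ]
side amp recognise 0.67 (334, 213) [ 497.3 -113.2    0. ]
side pointer_aim mark_of 0.58 (323, 209) [529.  -16.6  64.5]
side pointer_aim recognise 0.76 (342, 205) [480.2 -44.7  64.5]
1.1 [ 266.1047252  -565.48216188  248.30872201] [-2.18130532e-01  9.75919602e-01  2.02142122e-05 -2.46369205e-06] [-0.2483235  -0.34592537  0.16176408]
```

```bash
python3 -c "
import cv2
a=cv2.imread('pics/top0.png')[130:330,180:500];cv2.imwrite('pics/topc.png',cv2.resize(a,None,fx=2.5,fy=2.5,interpolation=cv2.INTER_CUBIC))
a=cv2.imread('pics/side0.png')[100:300,180:500];cv2.imwrite('pics/sidec.png',cv2.resize(a,None,fx=2.5,fy=2.5,interpolation=cv2.INTER_CUBIC))"
```

```text
(no output)
```

View pics/topc.png

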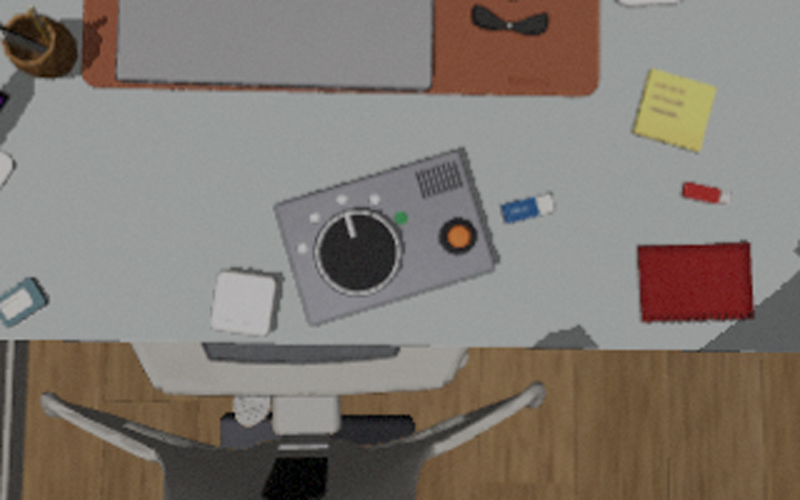

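View pics/sidec.png

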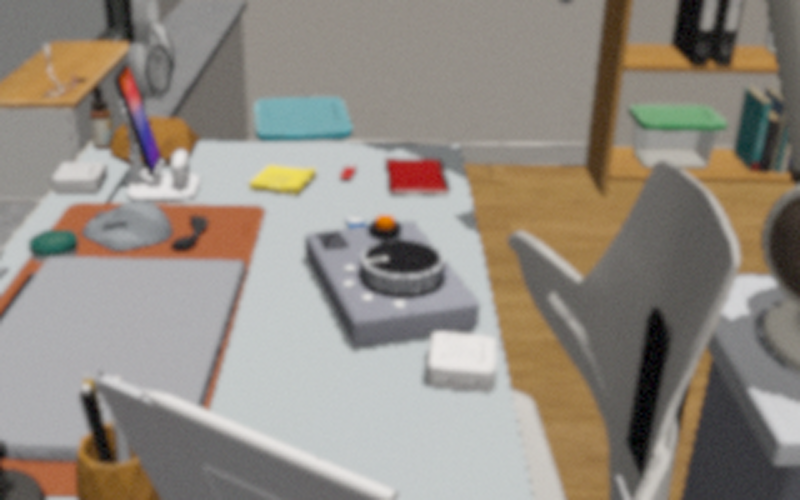

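The top view shows the dial centre at about (323,231), the pointer running up and slightly left, and the key at (363,224). The green dot is at (340,217), the second dot clockwise, so the detent is -1.2. The side view agrees. Next I move over the amp with the gripper closed, to look with the wrist camera.

```bash
python3 -m pendant '[[1,[-40,36,0],0],[1,[-40,36,0],0],[1,[-40,36,0],0],[1,[-40,36,0],0],[1,[-40,36,0],0]]' 20 && python3 -m pendant '[[1,[-40,36,0],0],[1,[-40,36,0],0],[1,[-40,36,0],0],[1,[-20,20,0],0],[1,[0,0,0],0]]'
sed 's/(.top.,.side.)/("wrist",)/' a.py > b.py; python3 b.py
```

```text
time: 1.72
tcp_pos: [371.0, -315.9, 248.6]
orientation: [-0.218, 0.976, -0.0, 0.0]
contact_force: [1.4, -0.4, 0.1]
grip_width: 0.2
grip_force: 0.0
time: 2.35
tcp_pos: [443.2, -140.6, 248.6]
orientation: [-0.22, 0.976, -0.0, 0.0]
contact_force: [0.1, -0.1, -0.5]
grip_width: 0.1
grip_force: 0.0
wrist dial_top mark_of 0.73 (373, 248) [483.9 -62.9  64.5]
wrist dial_top recognise 0.94 (377, 241) [475.3 -62.3  64.5]
wrist key_top mark_of 0.83 (274, 221) [ 502.4 -165.3   61. ]
wrist key_top recognise 0.65 (273, 217) [ 498.7 -167.9   61. ]
wrist amp mark_of 0.75 (345, 221) [488.8 -87.1   0. ]
wrist amp recognise 0.75 (341, 219) [489.1 -92.5   0. ]
wrist pointer_aim mark_of 0.9 (361, 286) [528.5 -52.8  64.5]
wrist pointer_aim recognise 0.57 (380, 239) [472.6 -60.9  64.5]
wrist pointer_aim recognise 0.33 (480, 229) [419.6  27.1  64.5]
2.9 [ 442.49517887 -142.4305336   248.32382148] [-2.17722711e-01  9.76010666e-01 -2.10588356e-06  1.75837185e-05] [0.25151096 0.59882271 0.42143331]
```

View pics/wrist0.png

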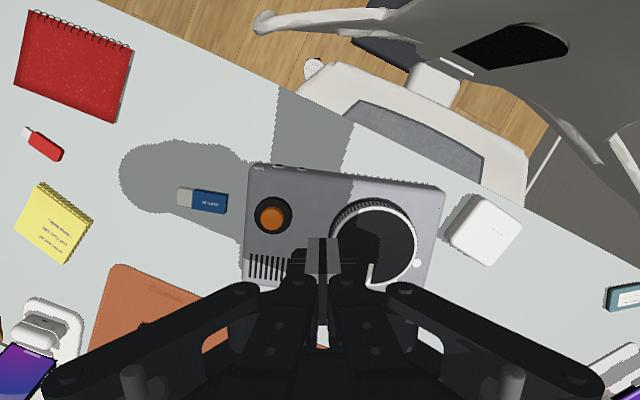

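The wrist view shows the dial top at about (375,243), the key at (271,216), the adapter right of the amp and the eraser left of it. I'll fit the amp pose from corners and landmarks.

```bash
cat > c.py <<'E'
from h import *
from scipy.optimize import least_squares
p=shot('top'); w=shot('wrist')
obs=[(p,290.8,212.8,77,99,40),(p,366,190,77,-115,40),(p,378,237.2,-63,-115,40),(p,304,260,-63,99,40),(p,323.2,231,0,25,64.5),(p,363.2,224.5,-15,-83,61),
 (w,375.5,243,0,25,64.5),(w,271.5,217,-15,-83,61),(w,249,163,-63,-115,40),(w,446,189,-63,99,40)]
P=[(at_z(c,u,v,z)[:2],np.array([x,y])) for c,u,v,x,y,z in obs]
def res(q):
    c,s=np.cos(q[2]),np.sin(q[2]);R=np.array([[c,-s],[s,c]])
    return np.array([q[:2]+R@m-o for o,m in P])
q=least_squares(lambda q:res(q).ravel(),[486,-88,.3],loss='soft_l1',f_scale=3).x
print(q,np.degrees(q[2]));print(res(q).round(1))
c,s=np.cos(q[2]),np.sin(q[2]);R=np.array([[c,-s],[s,c]])
print('dial',q[:2]+R@[0,25],'key',q[:2]+R@[-15,-83])
s=robot.read_state();print(s['tcp_pos'],s['time'])
E
python3 c.py
```

```text
[ 4.89109672e+02 -8.92368151e+01  3.04907004e-01] 17.46988447959698
[[ 2.4  4. ]
 [ 0.7  3.8]
 [-5.  -4.4]
 [-4.5  0.5]
 [-1.4 -1. ]
 [-2.3 -2.4]
 [ 4.1  0. ]
 [ 1.7 -0.8]
 [ 1.7 -2. ]
 [ 0.2  4. ]]
dial [481.60455999 -65.38994324] key [ 499.71851964 -172.91149674]
[ 442.57126961 -142.26091018  248.31195242] 3.0
```

```bash
python3 -m pendant '[[1,[-24,13.5,25],0],[1,[-24,13.5,25],0],[1,[-24,13.5,25],0],[1,[-23,14,25],0],[1,[0,0,30],0]]' && python3 -m pendant '[[1,[0,0,20],0],[1,[0,0,6],0],[1,[0,0,0],0],[1,[0,0,0],0],[1,[0,0,0],0]]'
cat > d.py <<'E'
import sys
from h import *
p=shot('wrist',sys.argv[1]); s=robot.read_state();print(s['tcp_pos'],s['orientation'],s['joints'],s['contact_force'],s['time'])
E
python3 d.py w1
```

```text
time: 3.62
tcp_pos: [507.0, -50.9, 117.8]
orientation: [-0.219, 0.976, -0.0, 0.001]
contact_force: [0.2, 0.4, -1.1]
grip_width: 0.1
grip_force: 0.0
time: 4.25
tcp_pos: [505.9, -52.3, 93.2]
orientation: [-0.218, 0.976, -0.0, 0.001]
contact_force: [-0.5, 0.4, 0.6]
grip_width: 0.2
grip_force: 0.0
[505.75973767 -52.28723096  93.06399523] [-2.18082659e-01  9.75929971e-01 -1.86619560e-05  8.03698089e-04] [ 2.16704819e-01  3.64394271e-01 -4.77595683e-01  4.85409059e-05
 -7.27198868e-01 -1.34783842e+00] [-0.81276101  0.02008941 -0.08690002] 4.3
```

View pics/w1.png

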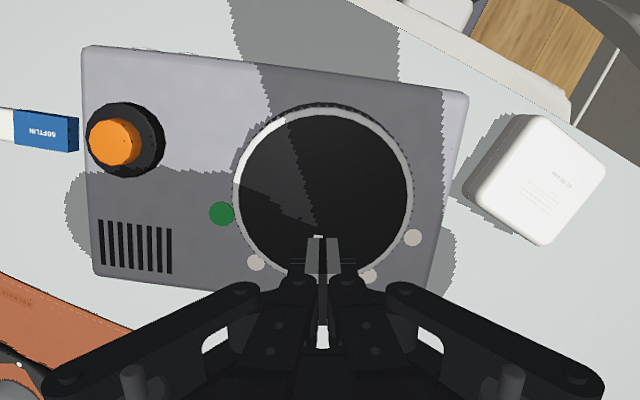

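The wrist view shows the dial top's centre at about (323,195), the green dot at (221,214), the key at (115,143) and the closed fingertips over the near part of the dial at (320,240). I'll refine the dial centre from this picture.

```bash
cat > e.py <<'E'
from h import *
p=shot('wrist')
for n,u,v,z in(('dial',323,195,64.5),('L',234,195,64.5),('R',412,195,64.5),('top',323,107,64.5),('green',221.5,214,40),('key',113,143,61)): print(n,at_z(p,u,v,z).round(1))
for n,z in(('dial_top',64.5),('key_top',61),('dot_green',40)):
    for r in spotter.mark_of(p,n)[:1]: u,v=pix(r['centre']);print(n,r['confidence'],int(u),int(v),at_z(p,u,v,z).round(1))
E
python3 e.py; python3 -m pendant '[[1,[0,0,5],0],[1,[0,0,4],0],[1,[0,0,3],0],[1,[0,0,1],0],[1,[0,0,0],0]]'
```

```text
dial [480.6 -63.2  64.5]
L [ 499.  -102.4   64.5]
R [462.2 -24.   64.5]
top [443.3 -80.8  64.5]
green [ 521.5 -108.3   40. ]
key [ 501.2 -166.8   61. ]
dial_top 0.87 320 202 [484.3 -62.7  64.5]
key_top 0.67 111 145 [ 502.7 -167.2   61. ]
dot_green 0.67 222 209 [ 518.8 -108.6   40. ]
time: 5.12
tcp_pos: [505.3, -52.3, 79.5]
orientation: [-0.218, 0.976, -0.0, -0.0]
contact_force: [-1.0, 0.3, 4.0]
grip_width: 0.1
grip_force: 2.0
```

```bash
python3 -m pendant '[[1,[0,0,1.5],0],[1,[0.18,-3.1,0],0.115],[1,[0.18,-3.1,0],0.115],[1,[0.18,-3.1,0],0.115],[1,[0.18,-3.1,0],0.115]]'; python3 -m pendant '[[1,[0.18,-3.1,0],0.115],[1,[0.18,-3.1,0],0.115],[1,[0.18,-3.1,0],0.115],[1,[0.18,-3.1,0],0.115],[1,[0.18,-3.1,0],0.115]]'; python3 -m pendant '[[1,[0.18,-3.1,0],0.115],[1,[0,0,0],0],[1,[0,0,0],0],[1,[0,0,-6],0],[1,[0,0,-30],0]]'; python3 d.py w2
```

```text
time: 5.75
tcp_pos: [507.9, -64.3, 78.3]
orientation: [0.012, 1.0, 0.0, 0.0]
contact_force: [-1.8, 1.2, 6.3]
grip_width: -0.2
grip_force: 3.1
time: 6.38
tcp_pos: [502.7, -78.5, 78.1]
orientation: [0.295, 0.955, 0.0, -0.001]
contact_force: [-3.8, 5.1, 6.3]
grip_width: 0.3
grip_force: 3.3
time: 7.0
tcp_pos: [500.3, -81.5, 112.6]
orientation: [0.348, 0.938, -0.001, -0.002]
contact_force: [0.6, -0.3, 0.6]
grip_width: 0.1
grip_force: 0.0
[503.61114941 -81.53240715 117.55147226] [3.47048378e-01 9.37842578e-01 7.66111068e-04 2.85222886e-03] [ 1.58938495e-01  3.29952607e-01 -4.51295044e-01  2.07761580e-03
 -7.83828112e-01 -2.44004932e+00] [ 1.46278705 -0.40604141  2.50281591] 7.05
```

View pics/w2.png

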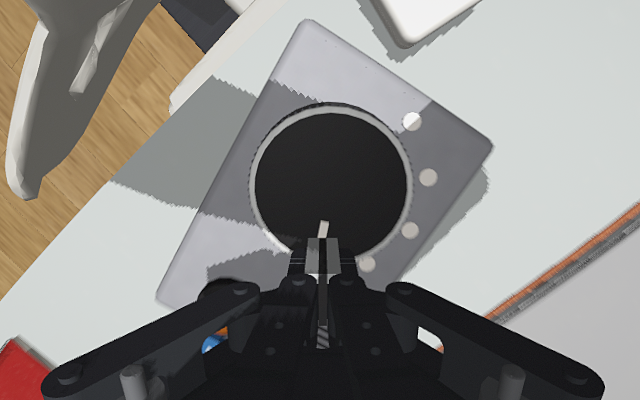

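The pointer now points down at (324,230), next after the fourth white dot at (367,264), with green hidden behind the fingers. I'll move above the key and check both.

```bash
python3 -m pendant '[[1,[-18.5,-22.5,0],0],[1,[-18.5,-22.5,0],0],[1,[-18.5,-22.5,0],0],[1,[0,0,0],0],[1,[0,0,0],0]]'; python3 d.py w3;  sed 's/(.top.,.side.)/("top","wrist")/' a.py > b.py; python3 b.py|grep -E 'dial_top|pointer|dot|key'; python3 -c "
import cv2
a=cv2.imread('pics/top0.png')[170:290,260:420];a=cv2.resize(a,None,fx=3,fy=3,interpolation=cv2.INTER_CUBIC)
b=cv2.imread('pics/w3.png')[:,:]
b=cv2.resize(b,None,fx=.5*1.0,fy=.5) if 0 else b[:360,:]
c=cv2.copyMakeBorder(a,0,0,0,0,0); cv2.imwrite('pics/top3.png',c)"
```

```text
time: 7.68
tcp_pos: [499.4, -168.7, 113.7]
orientation: [0.348, 0.938, 0.0, 0.0]
contact_force: [0.1, 0.1, -1.0]
grip_width: 0.1
grip_force: 0.0
[ 499.49849628 -168.37360065  113.71788725] [3.47525181e-01 9.37670649e-01 4.24785801e-05 2.45227727e-05] [-1.71515906e-02  3.62329763e-01 -4.10200026e-01 -8.92383584e-05
 -7.98192111e-01 -2.26344341e+00] [ 0.50447635 -0.31139353  0.5321553 ] 7.725
wrist dial_top mark_of 0.97 (460, 83) [483.9 -62.5  64.5]
wrist dial_top recognise 0.59 (456, 81) [481.8 -63.   64.5]
wrist key_top mark_of 0.87 (326, 234) [ 502.6 -168.4   61. ]
wrist key_top recognise 0.88 (327, 227) [ 500.2 -165.3   61. ]
wrist key_top recognise 0.19 (419, 126) [488.4 -90.7  61. ]
wrist dot_green recognise 0.97 (420, 185) [ 523.  -108.3   40. ]
wrist pointer_aim recognise 0.84 (455, 82) [482.  -63.9  64.5]
```

View pics/w3.png

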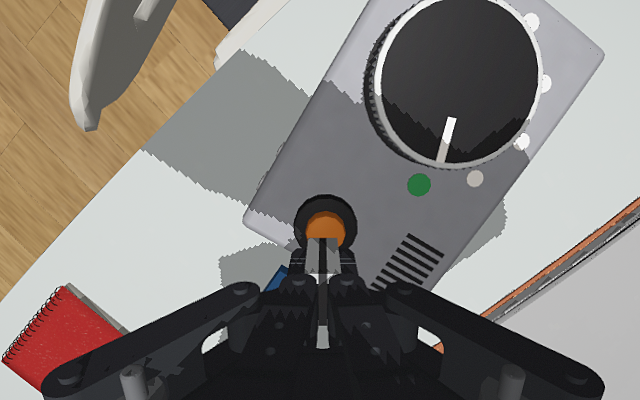

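View pics/top3.png

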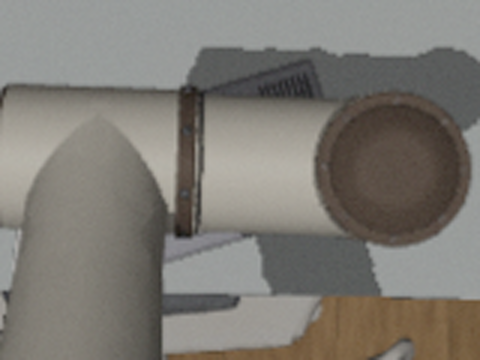

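The wrist view shows the pointer from (452,118) to (440,162), the green dot at (419,185), a white dot at (475,179) and the key at (326,228). The top view is blocked by the arm. I'll work out the pointer angle.

```bash
python3 - <<'E'
from h import *
p=shot('wrist')
a=at_z(p,452,118,64.5);b=at_z(p,440,162,64.5);g=at_z(p,419,185,40);w=at_z(p,475,179,40);c=at_z(p,460,81,64.5)
f=lambda d:round(float(np.arctan2(d[1],d[0])),3)
print('line',f(b-a),'outer-c',f(b-c),'green',f(g-c),'white',f(w-c),c,np.linalg.norm((g-c)[:2]),np.linalg.norm((b-c)[:2]),np.linalg.norm((w-c)[:2]))
E
```

```text
line -0.895 outer-c -0.873 green -0.873 white -0.286 [482.71361104 -61.81942055  64.5       ] 61.14116788157226 42.42213109491569 61.87015596638957
```

```bash
python3 -m pendant '[[1,[-1,-1,15],0],[1,[0,0,15],0],[1,[0,0,5],0],[1,[0,0,2],0],[1,[0,0,0],0]]'; python3 -m pendant '[[1,[0,0,1.5],0],[1,[0,0,1],0],[1,[0,0,0.7],0],[1,[0,0,0],0],[1,[0,0,0],0]]'
```

```text
time: 9.5
tcp_pos: [499.4, -170.3, 76.9]
orientation: [0.348, 0.938, -0.0, -0.0]
contact_force: [-2.1, -0.2, 2.0]
grip_width: -0.2
grip_force: 1.1
time: 10.12
tcp_pos: [499.8, -170.2, 73.8]
orientation: [0.348, 0.938, 0.0, 0.0]
contact_force: [-1.7, -0.4, 4.4]
grip_width: -0.0
grip_force: 2.1
```

Force is 4.4 N at about 4.2 mm of travel. I'll press a little more to reach the stop, then hold and lift.

```bash
python3 -m pendant '[[1,[0,0,0.6],0],[1,[0,0,0.5],0],[1,[0,0,0.3],0],[1,[0,0,0],0],[1,[0,0,0],0]]'
```

```text
time: 10.75
tcp_pos: [499.8, -170.2, 73.0]
orientation: [0.347, 0.938, -0.0, 0.0]
contact_force: [-2.4, -0.5, 9.1]
grip_width: -0.3
grip_force: 4.6
```

The force rose from 4.4 to 9.1 N, so the key is at its stop. Lifting off now, then a check.

```bash
python3 -m pendant '[[1,[0,0,-5],0],[1,[0,0,-15],0],[1,[0,0,-20],0],[1,[0,0,-10],0],[1,[0,0,0],0]]'; python3 -m pendant '[[1,[0,0,0],0],[1,[0,0,0],0],[1,[0,0,0],0],[1,[0,0,0],0],[1,[0,0,0],0]]'; python3 d.py w4
```

```text
time: 11.38
tcp_pos: [500.1, -170.1, 123.0]
orientation: [0.348, 0.938, 0.0, 0.001]
contact_force: [-0.4, -0.3, 0.1]
grip_width: 0.4
grip_force: 0.0
time: 12.0
tcp_pos: [499.6, -170.2, 122.1]
orientation: [0.348, 0.938, -0.0, -0.0]
contact_force: [-0.7, 0.6, 0.0]
grip_width: 0.1
grip_force: 0.0
[ 499.57284074 -170.18072552  122.15221273] [ 3.47682796e-01  9.37612218e-01 -7.86204324e-06 -4.37818551e-05] [-2.07153968e-02  3.52123194e-01 -3.99399213e-01 -1.90007716e-05
 -8.19361794e-01 -2.26026512e+00] [-0.37641968 -0.63178874 -0.92913263] 12.05
```

View pics/w4.png

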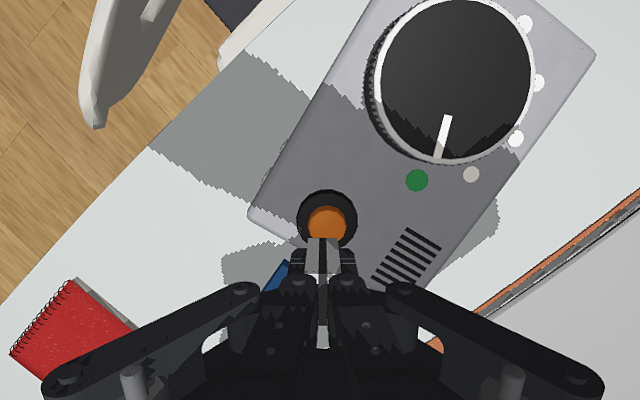

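The pointer (447,115)-(437,158) still aims at the green dot (417,180), the key at (326,223) is up, and the fingers are clear.

```bash
python3 -c "
from station import robot
print(robot.close_job())"
```

```text
the job is handed in; nothing more can be done
None
```

The dial is clicked in at the green dot (the -1.2 detent) and let go, the orange key was pressed to its stop and came back up, and the job was handed in at about 12 s; it returned no verdict.

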